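Unlatch the yellow specimen case

ROBOT

A 6-joint arm with a two-finger parallel gripper is mounted at the origin on the work surface. World frame = base frame: x ahead of the robot, y to its left, z up, the work surface at z = 0. Lengths are in m, angles in rad, forces in N, time in s.
With the tool pointing down it reaches from about 0.25 to 0.775 m from the base axis. Payload 4 kg.
Tool frame: the origin (TCP) lies on the centre line of the jaws, within the pads' length; the fingertips stand 25 mm ahead of it and the grasp point (between the pads) lies 6 mm ahead of it; z points along the fingers, y is the line along which they close (so a half turn about z gives the same grasp; the last joint's range is limited). The gripper opens to 94 mm and grips with 3 to 60 N. Pads are 16 mm wide; open, the fingers measure 119 mm over their backs; the gripper's body (75 mm by 177 mm) begins 78 mm behind the grasp point.
Start: joints at [-1.294, 0.087, 1.371, -0, 1.684, -0.103], TCP at [0.204, -0.511, 0.231] pointing down, gripper open.
Joint ranges: [-3.1, 3.1], [-0.76, 2.03], [0.27, 2.55], [-1.08, 4.22], [0.17, 2.65], [-2.57, 2.57]. Speed limits (rad/s): [2.79, 2.79, 3.14, 3.14, 3.14, 3.14].

INTERFACE

Orientations are given as [roll, pitch, yaw] about the fixed x, y, z axes, in that order (R = Rz(yaw) Ry(pitch) Rx(roll)).
In Python, from bench import robot, imaging gives the robot as it stands. The module is installed in compiled form; this text tells all that it offers.
- The arm moves only by the tool drive_tool, never from a script. Its argument "series" is a list of rows, each a list of 3 entries, a list of its own where there are three numbers: the finger opening in m, from 0 to 0.094, then the shift along the tool's x, y, z in m, then the turn, a rotation vector about the tool's x, y, z in rad. A call has 1 to 5 rows; each row is the pose to reach, as a shift and turn from the pose commanded when the call began, along the tool's axes at that moment; what a row does not reach only later rows make up. A row lasts 1/8 s, in which the tool goes at most 62.5 mm and 10.7 degrees, less where a joint would pass 70% of its speed; a pose out of reach is approached as far as the arm can. A call with a gripper value outside its range is refused whole. The fingers move at their own pace and stop on an object; the grip force is fixed at half the most. Time passes only in rows, so rows that repeat a pose let the fingers close. It gives the time, the measured TCP pose, the force, the opening and the grip force at its end, in the units of the state.
- robot.get_obs(): the state, without advancing time (a new reading comes with each control period).
- imaging.snapshot(name): name is "scene" or "side" or "wrist"; returns the picture (384x512x3 uint8, red, green, blue); there is no depth.
- imaging.get_calibration(name): a dict with "intrinsics" (3x3 intrinsics, pixels), "position" and "rotation" of the camera in the world. Camera axes: x right, y up, looking along -z (the intrinsics and any distortion apply to the point x, -y, -z); pixel columns grow to the right and rows downward; lengths in m; the calibration is good to about 2 mm. A picture is of the moment at which its call begins: read the wrist's pose just before it. get_calibration takes no time and is no camera call; for the wrist camera it gives the pose at the moment of the call.
- robot.close_job(): hands the job in; it is judged then, once.
The state is a dict: "time": time; "joint_positions": joint angles; "qvel": joint speeds; "joint_torque": joint torques, N m; "tool_pos": TCP position; "ee_rot": TCP orientation; "wrist_force": force on the tool from outside, world axes, zero at the start; "wrist_torque": the same for the moment, N m; "width": finger opening in m; "finger_force": force on a finger pad.
Only numpy, scipy, OpenCV 4.12 (cv2) and the standard library are available. Lean on these libraries where they do the work, as an engineer would, in place of code of your own. Each camera call takes 0.05 s, during which the arm holds its last target. There are 200 camera calls.

TASK

Unlatch the yellow-lidded specimen case: push the round red button on its lid so that the T-handle pops up, then turn that handle clockwise (seen from above) as far as it goes, a little over 75 degrees, and let go of it, leaving it up and turned. Leave the blue-lidded case latched.

Things in the scene. Friction and masses are not known exactly. Their poses are not given: they have to be found in the camera images.
- yellow_case: Fixed case, grey body, yellow lid, 160 (x) by 190 (y) mm, flat top at z 110 mm; turned up to 0.4 rad. Origin: centre of underside, z up. Red round button at x 0, y +50 mm: 28 mm across, top at z 118, travel 6 mm, 5 N at the bottom, springs back; releases the T-handle at about 4 mm. Handle centre at x 0, y -30 mm. A 5 mm high bolt at the lid's +x edge draws back as the handle turns.
- yellow_handle (a joint): Rise of the yellow case's T-handle, m: 0 sunk in its slot, top flush with the lid (z 110 mm); 0.040 up. Dark steel bar 80 mm long, 14 wide, 26 tall, along the case's x, on a 14 mm round stem. Pushing the button fully lets a spring lift it in under 1 s; up, the bar spans z 124 to 150 mm and is held up with about 4 N. Only then can it be gripped (across its 14 mm) and turned.
- yellow_turn (a joint): Turn of the yellow case's T-handle, rad, about the vertical through the bar's centre: 0 with the bar along the case's x (latched), growing clockwise seen from above to a stop at 1.35 (unlatched). It turns against a friction of about 0.1 N m and stays where it is left.
- blue_handle (a joint): Rise of the T-handle of the second case, m: alike in all but its blue lid, and standing 0.26 to 0.5 m to one side of the yellow one. 0 is flush and latched; it must stay down.

How it is judged:
By the outcome, as a careful person would: the job done as asked, in the order asked, and still so for the second after the job is handed in, with the robot touching nothing.
It also fails if it takes over 38 s, if anything falls off the work surface, if the arm or the gripper's body presses on something with over 40 N, if the wrist force passes 120 N, or if a joint passes its speed limit or range.

## Working session

There is one attempt and no reset: what is moved stays moved. The work goes in short steps, Python scripts to look and compute and a tool call to move; the robot and the scene stay as the last step left them, time stands still between calls to the robot, and variables do not carry over. Pictures are saved under pics/ and viewed, at most 10 in all, crops included, and the job is handed in when it is done.

Besides the shell and the picture viewer there is one more tool, called after "Emit:" by a JSON object that holds its "op" and its "data". drive_tool: Moves the arm, as the interface text tells. Its arguments: {"type":"object","properties":{"series":{"type":"array"}},"required":["series"]}

```bash
mkdir -p pics; cat > h.py <<'E'
import numpy as np, cv2
from bench import robot, imaging
def snap(n,f):
    c=imaging.get_calibration(n); im=np.array(imaging.snapshot(n)); cv2.imwrite('pics/'+f,im[:,:,::-1]); return im,c
def ray(c,u,v,z):
    if 'distortion' in c: d=np.array(c['distortion'],float)
    else: d=None
    p=cv2.undistortPoints(np.array([[[u,v]]],float),np.array(c['intrinsics'],float),d)[0,0]
    r=np.array(c['rotation'])@np.array([p[0],-p[1],-1]); o=np.array(c['position'])
    return o+r*(z-o[2])/r[2]
def blobs(m,amin=30):
    n,l,s,ce=cv2.connectedComponentsWithStats(m.astype(np.uint8))
    return [(s[i,4],ce[i],l==i) for i in range(1,n) if s[i,4]>amin]
def masks(im):
    h=cv2.cvtColor(im,cv2.COLOR_RGB2HSV); H,S,V=[h[...,i].astype(int) for i in range(3)]
    return dict(red=((H<8)|(H>172))&(S>130)&(V>60), yel=(H>18)&(H<36)&(S>100)&(V>80), blue=(H>95)&(H<130)&(S>100)&(V>50))
E
python3 - <<'E'
from h import *
o=robot.get_obs(); print(o['time'],o['tool_pos'],o['ee_rot'])
ims=[]
for n in('scene','side'):
    im,c=snap(n,n+'0.png'); ims.append(im); print(n,[k for k in c],c['position'])
    for k,m in masks(im).items():
        for a,ce,l in blobs(m):
            z=.118 if k=='red' else .11
            print(k,a,ce.round(1),ray(c,*ce,z).round(4))
            if k!='red':
                bx=cv2.boxPoints(cv2.minAreaRect(np.argwhere(l)[:,::-1].astype(np.float32)))
                pts=np.array([ray(c,*p,.11)[:2] for p in np.argwhere(l)[:,::-1]]).astype(np.float32)
                print('  rect',cv2.minAreaRect(pts))
cv2.imwrite('pics/both.png',cv2.resize(np.hstack(ims),(800,300))[:,:,::-1])
E
```

```text
0.0 [ 0.20375237 -0.51032199  0.2293203 ] [-3.13941307e+00 -2.28222769e-04  3.79773620e-01]
scene ['intrinsics', 'position', 'rotation'] [0.82030177 0.2991142  0.71270096]Traceback (most recent call last):
  File "<stdin>", line 9, in <module>
  File "h.py", line 10, in ray
    return o+r*(z-o[2])/r[2]
                        ~^^^
IndexError: invalid index to scalar variable.
```

```bash
cat > a.py <<'E'
from h import *
ims=[]
for n in('scene','side'):
    im,c=snap(n,n+'0.png'); ims.append(im); print(n,c)
cv2.imwrite('pics/both.png',cv2.resize(np.hstack(ims),(800,300))[:,:,::-1])
E
python3 a.py
```

```text
scene {'intrinsics': array([[393.60950044,   0.        , 266.18417641],
       [  0.        , 393.60950044, 191.97454729],
       [  0.        ,   0.        ,   1.        ]]), 'position': array([0.82030177, 0.2991142 , 0.71270096]), 'rotation': array([0.56849244, 0.01421474, 2.35318323])}
side {'intrinsics': array([[380.61932576,   0.        , 253.07686973],
       [  0.        , 380.61932576, 193.14636194],
       [  0.        ,   0.        ,   1.        ]]), 'position': array([0.86867068, 0.16026847, 0.5609939 ]), 'rotation': array([6.09742895e-01, 4.92283658e-04, 2.03503610e+00])}
```

View pics/both.png

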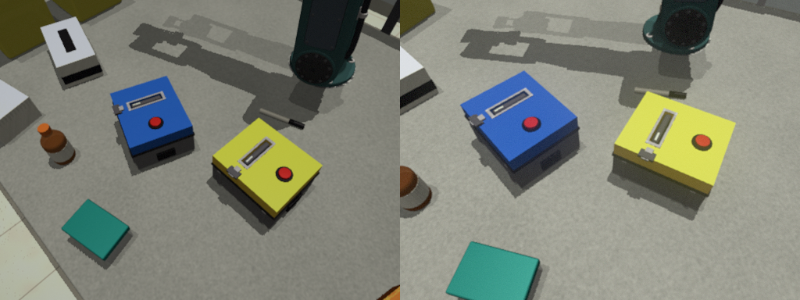

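Left (scene camera, composite pixels): yellow lid around (266,165), with its red button at (285,174) and slot at (257,151). The blue case is at (152,115). `rotation` holds roll-pitch-yaw angles, so I'll convert it.

```bash
sed -i "s/r=np.array(c\['rotation'\])@np/r=R.from_euler('xyz',c['rotation']).as_matrix()@np/; s/^import numpy.*/&\nfrom scipy.spatial.transform import Rotation as R/" h.py
python3 - <<'E'
from h import *
for n in('scene','side'):
    im=cv2.imread(f'pics/{n}0.png')[:,:,::-1].copy(); c=imaging.get_calibration(n); print(n)
    for k,m in masks(im).items():
        for a,ce,l in blobs(m,100):
            z=.118 if k=='red' else .11
            print(k,a,ce.round(1),ray(c,*ce,z).round(4))
            if k!='red':
                t=cv2.findContours(l.astype(np.uint8),0,1)[0]; t=max(t,key=len)[:,0]
                w=np.array([ray(c,*p,.11)[:2] for p in t],np.float32)
                print('  rect',cv2.minAreaRect(w), [ray(c,*p,.11)[:2].round(3) for p in cv2.approxPolyDP(t,6,True)[:,0]])
c=imaging.get_calibration('wrist');print(c, robot.get_obs()['time'])
E
```

```text
scene
red 140 [198.4 155.4] [ 0.5885 -0.126   0.118 ]
red 204 [364.1 221.1] [0.4819 0.1862 0.118 ]
yel 7367 [344.  210.1] [0.4845 0.1463 0.11  ]
  rect ((0.48405176401138306, 0.13603803515434265), (0.19243694841861725, 0.17066538333892822), 88.38522338867188) [array([0.397, 0.043]), array([0.567, 0.05 ]), array([0.559, 0.086]), array([0.535, 0.097]), array([0.563, 0.127]), array([0.563, 0.23 ]), array([0.403, 0.232])]
blue 5789 [193.9 148.1] [ 0.5799 -0.152   0.11  ]
  rect ((0.5736474990844727, -0.1643507480621338), (0.21067023277282715, 0.16084922850131989), 68.60555267333984) [array([ 0.463, -0.233]), array([ 0.609, -0.289]), array([ 0.624, -0.25 ]), array([ 0.61 , -0.228]), array([ 0.64 , -0.214]), array([ 0.683, -0.095]), array([ 0.545, -0.04 ])]
side
red 192 [167.2 156.1] [ 0.5891 -0.1262  0.118 ]
red 183 [387.2 179.5] [0.483  0.1854 0.118 ]
yel 10619 [354.6 181.4] [0.501  0.1436 0.11  ]
  rect ((0.49024510383605957, 0.1347784399986267), (0.1904020756483078, 0.18193212151527405), 88.4155044555664) [array([0.401, 0.042]), array([0.577, 0.046]), array([0.583, 0.223]), array([0.40
[... 267 characters left out ...]
([0.443, 0.113]), array([0.459, 0.114])]
blue 9025 [155.1 153.4] [ 0.5879 -0.1515  0.11  ]
  rect ((0.5772327184677124, -0.16367849707603455), (0.21187636256217957, 0.1646207571029663), 68.63834381103516) [array([ 0.464, -0.23 ]), array([ 0.61 , -0.289]), array([ 0.629, -0.254]), array([ 0.612, -0.224]), array([ 0.644, -0.216]), array([ 0.691, -0.098]), array([ 0.554, -0.044]), array([ 0.531, -0.058])]
{'intrinsics': array([[334.64614445,   0.        , 253.40668877],
       [  0.        , 334.64614445, 189.36802792],
       [  0.        ,   0.        ,   1.        ]]), 'position': array([ 0.27014315, -0.48437935,  0.38377359]), 'rotation': array([-0.25016026,  0.00183617, -1.19084042])} 0.15
```

Emit:
{"op": "drive_tool", "data": {"series": [[0,[0.517,-0.543,0.02],[0,0,-2.735]],[0,[0.517,-0.543,0.02],[0,0,-2.735]],[0,[0.517,-0.543,0.02],[0,0,-2.735]],[0,[0.517,-0.543,0.02],[0,0,-2.735]],[0,[0.517,-0.543,0.02],[0,0,-2.735]]]}}

```text
time: 0.78
tool_pos: [0.3203, -0.2189, 0.2219]
ee_rot: [3.141, -0.0, 1.323]
wrist_force: [1.1, -0.1, 0.6]
width: 0.0473
finger_force: 0.0
```

```bash
cat >> h.py <<'E'
def delta(t,yaw):
    o=robot.get_obs(); M=R.from_euler('xyz',o['ee_rot']); T=R.from_euler('xyz',[np.pi,0,yaw])
    print('t',o['time'],'pos',np.round(o['tool_pos'],4),'rot',np.round(o['ee_rot'],3),'F',np.round(o['wrist_force'],1),'w',o['width'],'q',np.round(o['joint_positions'],2))
    print('d',M.inv().apply(np.array(t)-o['tool_pos']).round(4),(M.inv()*T).as_rotvec().round(3))
E
python3 -c "from h import *;delta([.4825,.186,.205],3.115)"
```

```text
t 0.775 pos [ 0.3203 -0.2189  0.2219] rot [ 3.141 -0.     1.323] F [ 1.1 -0.1  0.6] w 0.04732315071370814 q [-0.75 -0.28  1.73  0.    1.7  -0.5 ]
d [0.4323 0.0578 0.017 ] [ 0.     0.    -1.792]
```

Emit:
{"op": "drive_tool", "data": {"series": [[0,[0.432,0.058,0.017],[0,0,-1.79]],[0,[0.432,0.058,0.017],[0,0,-1.79]],[0,[0.432,0.058,0.017],[0,0,-1.79]],[0,[0.432,0.058,0.017],[0,0,-1.79]],[0,[0.432,0.058,0.017],[0,0,-1.79]]]}}

```text
time: 1.4
tool_pos: [0.4382, 0.0704, 0.2098]
ee_rot: [3.141, 0.001, 2.261]
wrist_force: [0.5, -0.7, 0.4]
width: 0.0004
finger_force: 0.0
```

```bash
python3 -c "from h import *;delta([.4825,.186,.205],3.115)"
```

```text
t 1.4 pos [0.4382 0.0704 0.2098] rot [3.141e+00 1.000e-03 2.261e+00] F [ 0.5 -0.7  0.4] w 0.0003741052408001961 q [ 0.03 -0.15  1.64 -0.    1.65 -0.66]
d [0.0609 0.1078 0.0048] [-0.     0.001 -0.854]
```

Emit:
{"op": "drive_tool", "data": {"series": [[0,[0.061,0.108,0.005],[0,0,-0.854]],[0,[0.061,0.108,0.005],[0,0,-0.854]],[0,[0.061,0.108,0.005],[0,0,-0.854]],[0,[0.061,0.108,0.005],[0,0,-0.854]],[0,[0.061,0.108,0.005],[0,0,-0.854]]]}}

```text
time: 2.02
tool_pos: [0.4828, 0.1842, 0.2043]
ee_rot: [-3.141, -0.001, 3.113]
wrist_force: [-0.1, 0.1, 0.3]
width: 0.0007
finger_force: 0.0
```

```bash
python3 - <<'E'
from h import *
delta([.4825,.186,.205],3.115)
im,c=snap('wrist','w1.png'); 
for a,ce,l in blobs(masks(im)['red'],60): print(a,ce,ray(c,*ce,.118))
ims=[im,snap('side','s1.png')[0]]
cv2.imwrite('pics/b1.png',cv2.resize(np.hstack(ims),(800,300))[:,:,::-1])
E
```

```text
t 2.025 pos [0.4828 0.1842 0.2043] rot [-3.141e+00 -1.000e-03  3.113e+00] F [-0.1  0.1  0.3] w 0.0007310469323975186 q [ 0.25  0.02  1.49 -0.    1.63 -1.29]
d [ 0.0004  0.0018 -0.0007] [-0.    -0.001 -0.002]
991 [254.08779011 199.3148335 ] [0.47979311 0.18448449 0.118     ]
```

View pics/b1.png

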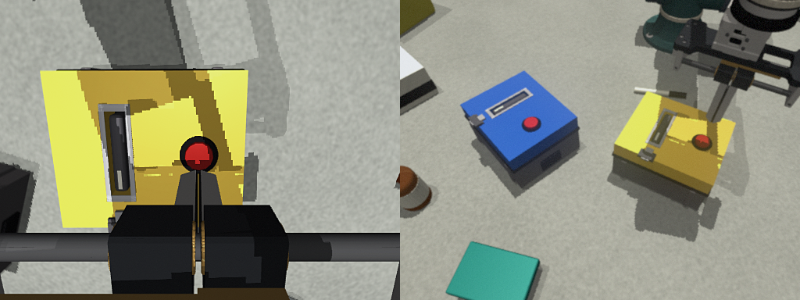

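The wrist view (left) shows the closed fingertips lined up with the red button at about (199,154), and the slot at (119,150). The side view agrees. I'll press now.

Emit:
{"op": "drive_tool", "data": {"series": [[0,[0,0.001,0.04],[0,0,0]],[0,[0,0.001,0.058],[0,0,0]],[0,[0,0.001,0.062],[0,0,0]],[0,[0,0.001,0.066],[0,0,0]],[0,[0,0.001,0.068],[0,0,0]]]}}

```text
time: 2.75
tool_pos: [0.4834, 0.1849, 0.1386]
ee_rot: [3.141, 0.001, 3.108]
wrist_force: [-1.7, -1.5, 4.6]
width: 0.0004
finger_force: 2.0
```

Emit:
{"op": "drive_tool", "data": {"series": [[0,[0,0,0.001],[0,0,0]],[0,[0,0,0.0015],[0,0,0]],[0,[0,0,0.0015],[0,0,0]]]}}

```text
time: 3.12
tool_pos: [0.4835, 0.1849, 0.1372]
ee_rot: [3.141, 0.002, 3.109]
wrist_force: [-3.5, -1.1, 7.8]
width: 0.0007
finger_force: 3.8
```

```bash
python3 - <<'E'
from h import *
delta([.4825,.186,.205],3.115)
im,c=snap('side','s2.png'); im2,_=snap('wrist','w2.png')
cv2.imwrite('pics/b2.png',cv2.resize(np.hstack([im2,im]),(800,300))[:,:,::-1])
E
```

```text
t 3.125 pos [0.4835 0.1849 0.1372] rot [3.141e+00 2.000e-03 3.109e+00] F [-3.5 -1.1  7.8] w 0.0007130174146932628 q [ 0.26  0.05  1.59 -0.    1.49 -1.28]
d [ 0.0009  0.0011 -0.0678] [ 0.     0.002 -0.006]
```

View pics/b2.png

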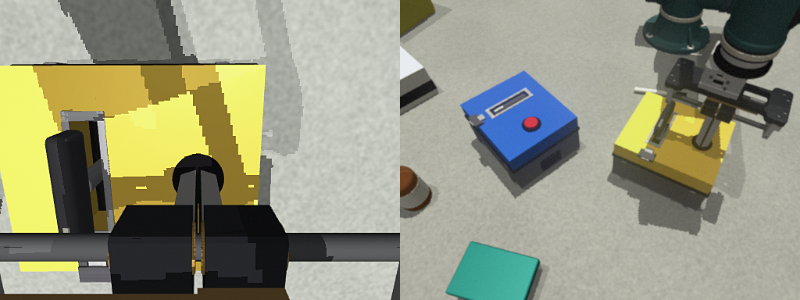

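The handle is up: the dark bar now stands clear of its slot at (68,195) in the wrist view. Next I'll retract and move over the handle with the fingers open.

Emit:
{"op": "drive_tool", "data": {"series": [[0,[0,0,-0.06],[0,0,0]],[0,[0,0,-0.08],[0,0,0]],[0.094,[0,-0.05,-0.08],[0,0,0]],[0.094,[0,-0.08,-0.08],[0,0,0]],[0.094,[0,-0.08,-0.08],[0,0,0]]]}}

```text
time: 3.85
tool_pos: [0.4811, 0.1036, 0.2156]
ee_rot: [3.141, 0.002, 3.106]
wrist_force: [-0.1, 0.2, 0.3]
width: 0.0273
finger_force: 0.0
```

Emit:
{"op": "drive_tool", "data": {"series": [[0.06,[0,0,0],[0,0,0]],[0.06,[0,0,0],[0,0,0]]]}}

```text
time: 4.1
tool_pos: [0.4806, 0.1059, 0.2153]
ee_rot: [3.141, 0.0, 3.11]
wrist_force: [-0.2, 0.4, 0.5]
width: 0.0468
finger_force: 0.0
```

```bash
python3 - <<'E'
from h import *
delta([.4805,.106,.135],3.115)
im,c=snap('wrist','w3.png'); im2,c2=snap('side','s3.png'); c3=snap('scene','c3.png')
cv2.imwrite('pics/b3.png',cv2.resize(np.hstack([im,im2]),(800,300))[:,:,::-1])
E
```

```text
t 4.1 pos [0.4806 0.1059 0.2153] rot [3.141 0.    3.11 ] F [-0.2  0.4  0.5] w 0.046793305901387396 q [ 0.1  -0.04  1.53  0.    1.65 -1.44]
d [0.0001 0.0001 0.0803] [ 0.     0.    -0.005]
```

View pics/b3.png

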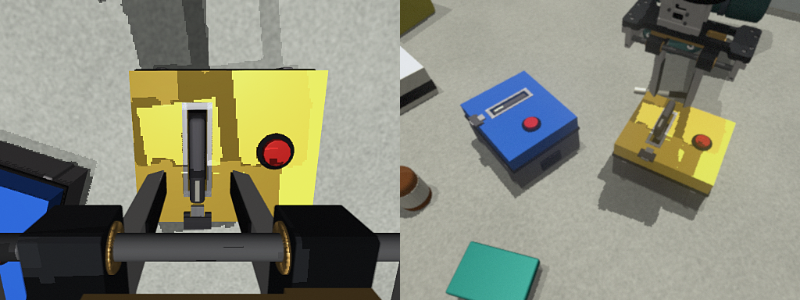

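```bash
python3 - <<'E'
from h import *
im=cv2.imread('pics/w3.png')[120:300,190:320]; im2=cv2.imread('pics/s3.png')[90:230,250:440]
cv2.imwrite('pics/b3c.png',np.hstack([cv2.resize(im,(400,554)),cv2.resize(im2,(400,554))]))
c=imaging.get_calibration('wrist')
for v in (130,140,150,230,240,250,260): print(v,ray(c,253,v,.15)[:2].round(4),ray(c,253,v,.11)[:2].round(4))
E
```

```text
130 [0.4248 0.1069] [0.4279 0.1068]
140 [0.4312 0.1067] [0.4355 0.1065]
150 [0.4378 0.1065] [0.4432 0.1063]
230 [0.4938 0.1047] [0.5094 0.1042]
240 [0.5013 0.1044] [0.5183 0.1039]
250 [0.5089 0.1042] [0.5273 0.1036]
260 [0.5167 0.104 ] [0.5365 0.1033]
```

View pics/b3c.png

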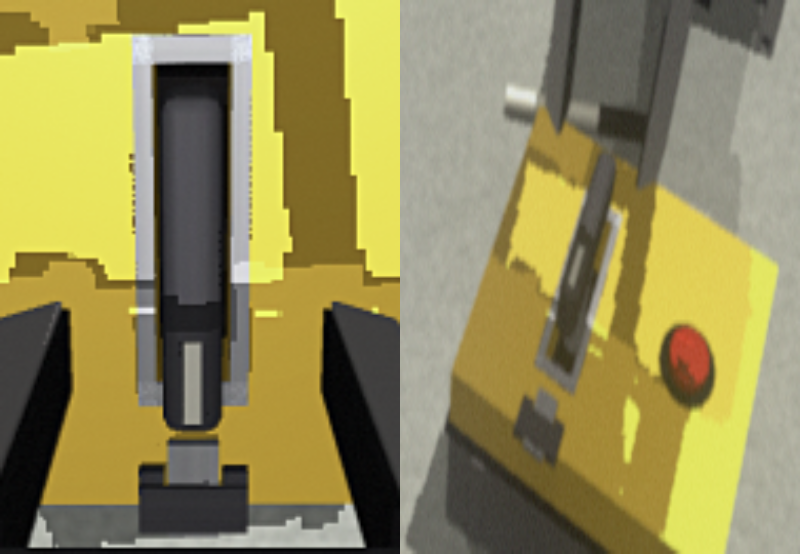

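The bar is up and centred between the fingers at about (0.479, 0.105). I'll descend and grip.

Emit:
{"op": "drive_tool", "data": {"series": [[0.06,[0.001,0,0.04],[0,0,0]],[0.06,[0.001,0,0.07],[0,0,0]],[0.06,[0.001,0,0.07],[0,0,0]],[0.004,[0.001,0,0.07],[0,0,0]],[0.004,[0.001,0,0.07],[0,0,0]]]}}

```text
time: 4.88
tool_pos: [0.4806, 0.1051, 0.1474]
ee_rot: [3.141, 0.004, 3.109]
wrist_force: [0.1, 0.4, 0.0]
width: 0.0433
finger_force: 0.0
```

Emit:
{"op": "drive_tool", "data": {"series": [[0.004,[0,0,0],[0,0,0]],[0.004,[0,0,0],[0,0,0]],[0.004,[0,0,0],[0,0,0]],[0.004,[0,0,0],[0,0,0]]]}}

```text
time: 5.38
tool_pos: [0.4796, 0.1049, 0.1457]
ee_rot: [-3.141, 0.0, 3.109]
wrist_force: [0.1, 0.1, 0.8]
width: 0.0139
finger_force: 30.0
```

Emit:
{"op": "drive_tool", "data": {"series": [[0.004,[0,0,0],[0,0,0.1]],[0.004,[0,0,0],[0,0,0.22]],[0.004,[0,0,0],[0,0,0.34]],[0.004,[0,0,0],[0,0,0.46]],[0.004,[0,0,0],[0,0,0.58]]]}}

```text
time: 6.0
tool_pos: [0.4795, 0.1046, 0.1457]
ee_rot: [-3.141, 0.001, 2.525]
wrist_force: [-0.1, -1.0, 0.8]
width: 0.0135
finger_force: 30.0
```

Emit:
{"op": "drive_tool", "data": {"series": [[0.004,[0,0,0],[0,0,0.12]],[0.004,[0,0,0],[0,0,0.24]],[0.004,[0,0,0],[0,0,0.36]],[0.004,[0,0,0],[0,0,0.48]],[0.004,[0,0,0],[0,0,0.6]]]}}

```text
time: 6.62
tool_pos: [0.4793, 0.1044, 0.1457]
ee_rot: [-3.141, 0.001, 1.925]
wrist_force: [-0.9, -0.8, 1.1]
width: 0.0137
finger_force: 30.0
```

```bash
python3 -c "
from h import *;delta([.4796,.1049,.1457],1.765);print(robot.get_obs()['wrist_torque'])"
```

```text
t 6.625 pos [0.4793 0.1044 0.1457] rot [-3.141e+00  1.000e-03  1.925e+00] F [-0.9 -0.8  1.1] w 0.013737270894618549 q [ 0.1  -0.01  1.64 -0.    1.51 -0.25]
d [ 0.0003  0.0005 -0.    ] [-0.001  0.001  0.16 ]
[-0.26356211  0.13180166  0.15160649]
```

Emit:
{"op": "drive_tool", "data": {"series": [[0.004,[0,0,0],[0,0,0.1]],[0.004,[0,0,0],[0,0,0.16]],[0.004,[0,0,0],[0,0,0.2]],[0.004,[0,0,0],[0,0,0.22]],[0.004,[0,0,0],[0,0,0.22]]]}}

```text
time: 7.25
tool_pos: [0.4793, 0.1046, 0.1456]
ee_rot: [-3.141, 0.001, 1.71]
wrist_force: [-1.7, -1.7, 2.8]
width: 0.0141
finger_force: 31.1
```

```bash
python3 -c "
from h import *;delta([.4796,.1049,.1457],1.765);print(robot.get_obs()['wrist_torque'])"
```

```text
t 7.25 pos [0.4793 0.1046 0.1456] rot [-3.141e+00  1.000e-03  1.710e+00] F [-1.7 -1.7  2.8] w 0.014091959470005858 q [ 0.1  -0.01  1.64 -0.    1.51 -0.04]
d [ 0.0002  0.0003 -0.0001] [-0.     0.001 -0.055]
[-0.44261272  0.24792432  0.72160613]
```

The wrist torque rose from 0.15 to 0.72 N m, so the handle is at its stop. Now I'll release and lift.

Emit:
{"op": "drive_tool", "data": {"series": [[0.06,[0,0,0],[0,0,0]],[0.06,[0,0,0],[0,0,0]],[0.06,[0,0,0],[0,0,0]],[0.06,[0,0,0],[0,0,0]],[0.06,[0,0,-0.02],[0,0,0]]]}}

```text
time: 7.88
tool_pos: [0.4783, 0.1048, 0.1638]
ee_rot: [-3.137, -0.0, 1.709]
wrist_force: [0.9, 0.9, -0.2]
width: 0.0588
finger_force: 0.0
```

Emit:
{"op": "drive_tool", "data": {"series": [[0.06,[0,0,-0.05],[0,0,0]],[0.06,[0,0,-0.1],[0,0,0]],[0.06,[0,0,-0.13],[0,0,0]],[0.06,[0,0,-0.13],[0,0,0]]]}}

```text
time: 8.38
tool_pos: [0.4807, 0.1051, 0.2984]
ee_rot: [3.135, 0.0, 1.709]
wrist_force: [0.2, -0.8, -0.6]
width: 0.0599
finger_force: 0.0
```

```bash
python3 - <<'E'
from h import *
delta([.4796,.1049,.1457],1.765)
im,c=snap('wrist','w4.png'); im2,c2=snap('side','s4.png')
cv2.imwrite('pics/b4.png',cv2.resize(np.hstack([im,im2]),(800,300))[:,:,::-1])
E
```

```text
t 8.375 pos [0.4807 0.1051 0.2984] rot [3.135 0.    1.709] F [ 0.2 -0.8 -0.6] w 0.059916123659241455 q [ 0.1  -0.05  1.38  0.    1.81 -0.04]
d [-0.     -0.002   0.1526] [ 0.006  0.    -0.056]
```

View pics/b4.png

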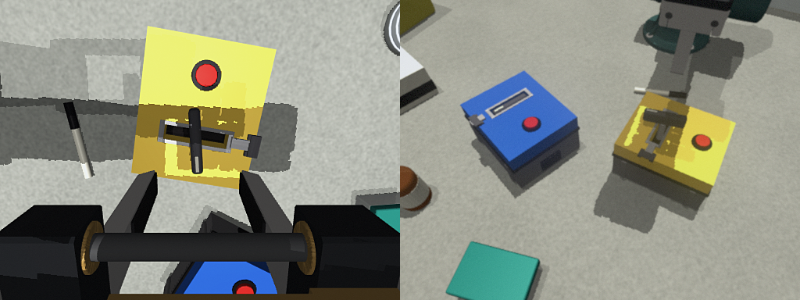

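The handle is up at (196,141), turned across its slot, and the gripper is clear. Blue is still flush. A quick numeric check of the angle:

```bash
python3 - <<'E'
from h import *
im=cv2.imread('pics/w4.png')[:,:,::-1].copy(); c=imaging.get_calibration('wrist')
v=im.max(2).astype(int); m=np.zeros(v.shape,bool); m[135:225,235:265]=v[135:225,235:265]<85
rows=[]
for r in list(range(142,157))+list(range(188,218)):
    x=np.flatnonzero(m[r]); 
    if len(x)>4: rows.append((x.mean(),r,len(x)))
p=np.array([ray(c,a,b,.15)[:2] for a,b,_ in rows],np.float32)
l=cv2.fitLine(p,cv2.DIST_HUBER,0,.01,.01).ravel(); print(np.array(rows)[::5].round(1),l,'yaw',np.arctan2(l[1],l[0]), 'turn',-.03-np.arctan2(l[1],l[0]))
E
```

```text
[[248.5 142.   14. ]
 [248.  147.   15. ]
 [248.  152.   15. ]
 [251.  188.   15. ]
 [251.  193.   15. ]
 [251.  198.   15. ]
 [251.  203.   10. ]
 [251.2 208.    9. ]
 [252.  213.   10. ]] [ 0.19042078 -0.98170257  0.4760165   0.10366593] yaw -1.3792056 turn 1.3492056
```

The measured turn is 1.349 rad, which matches the 1.35 stop.

```bash
python3 -c "
from bench import robot;print(robot.close_job())"
```

```text
the job is handed in; nothing more can be done
None
```

The yellow case is unlatched: its handle is up, turned clockwise to its stop (about 1.35 rad measured) and let go of; the blue case is still latched, and the job was handed in at about 8.5 s.

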